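# Function check of a suction table's latching stop button

## Robot

A 7-joint arm with a two-finger parallel gripper is mounted at the origin on a cart in front of the work surface, level with it; the furniture and walls round the work are solid. World frame = base frame: x ahead of the robot, y to its left, z up, the work surface at z = 0. Lengths are in m, angles in rad, forces in N, time in s.
With the tool pointing down it reaches from about 0.4 to 0.85 m from the base axis. Payload 10.4 kg.
Tool frame: the origin (TCP) lies at the very end of the fingers, on their centre line; the grasp point (between the pads) lies 19 mm behind it; z points along the fingers, y is the line along which they close (so a half turn about z gives the same grasp; the last joint's range is limited). The gripper opens to 85 mm and grips with 20 to 120 N. Pads are 22 mm wide; open, the fingers measure 114 mm over their backs; the gripper's body (76 mm by 85 mm) begins 54 mm behind the grasp point. The pads swing forward as they close: fully open they stand 13 mm farther back than shut.
Start: joints at [-1.181, 0.332, -0.065, 1.46, 0.022, 1.35, -0.088], TCP at [0.251, 0.573, 0.203] pointing down, gripper open.
Joint ranges: [-2.6, 2.6], [-0.5, 2.12], [-1.47, 1.34], [0.16, 2.42], [-1.27, 4.41], [0.06, 2.06], [-2.6, 2.6]. Speed limits (rad/s): [2.22, 2.22, 2.79, 2.79, 3.14, 3.14, 3.14].

## Interface

Orientations are given as a unit quaternion [x, y, z, w].
In Python, from bench import state, grab_frame, camera_params, hand_in gives the robot as it stands.
- The arm moves only by the tool apply_moves, never from a script. Its argument "targets" is a list of rows, each a list of 2 entries, a list of its own where there are three numbers: the shift along the tool's x, y, z in cm, then the turn about the tool's z in rad. In form: [[[x, y, z], turn], ...]. A call has 1 to 12 rows; each row shifts and turns the commanded pose from where the row before left it, along the tool's axes as they then stand; what a row does not reach is not made up. A row lasts 1/12 s, in which the tool goes at most 41.7 mm and 7.16 degrees, less where a joint would pass 70% of its speed; a pose out of reach is approached as far as the arm can. A call with a gripper value outside its range is refused whole. "claw" is the finger opening in cm, from 0 to 8.54, set as the call begins (left out, the last holds). The fingers move at their own pace and stop on an object; the grip force is fixed at half the most. Time passes only in rows, so rows that do not move let the fingers close. It gives the time, the measured TCP pose, the force, the opening and the grip force at its end, in the units of the state.
- state(): the state, without advancing time (a new reading comes with each control period).
- grab_frame(name): name is "scene" or "top"; returns (picture, depth): 400x640x3 uint8, red, green, blue; 400x640 float32, m along the optical axis (not along the pixel's ray), 0 where there is no reading.
- camera_params(name): a dict with "K" (3x3 intrinsics, pixels), "xyz" and "orientation" of the camera in the world. Camera axes: x right, y up, looking along -z (the intrinsics and any distortion apply to the point x, -y, -z); pixel columns grow to the right and rows downward; lengths in m; the calibration is good to about 2 mm. A picture is of the moment at which its call begins. camera_params takes no time and is no camera call.
- hand_in(): hands the job in; it is judged then, once.
The state is a dict: "time": time; "qpos": joint angles; "dq": joint speeds; "tau": joint torques, N m; "tcp_pos": TCP position; "tool_rot": TCP orientation; "ft_force": force on the tool from outside, world axes, zero at the start; "wrist_torque": the same for the moment, N m; "gripper_width": finger opening in m; "grasp_force": force on a finger pad.
Only numpy, scipy, OpenCV 4.12 (cv2) and the standard library are available. Lean on these libraries where they do the work, as an engineer would, in place of code of your own. Each camera call takes 0.05 s, during which the arm holds its last target. There are 200 camera calls.

## Task

Do the stop check on the suction table: press the big three-lobed mushroom stop button in until it latches and stays down when you let go, then push one of its lobes round clockwise (seen from above) until the button springs back out. Let the head turn back by itself, then press the small round start button fully in and let it come back, so that the table is in service again. Nothing is to be picked up; do not squeeze or ram the stop button, leave the suction dial as it is set and do not disturb the loose things on and round the table.

Things in the scene. Friction and masses are not known exactly. Their poses are not given: they have to be found in the camera images.
- suction_table: White suction table, fixed on the bench, 270 (x) x 320 (y) x 64 mm high. Origin: centre of its underside; x away from the robot, y left, z up. Its front 92 mm is a level grey control strip, top at z = 62 mm, with three controls at x = -87 mm: mushroom stop button (y +92 mm), suction dial (y -18), start button (y -110). Behind: perforated platen with a blotter board, top z = 66 mm.
- stop_top (a point): Centre of the domed top of the black mushroom stop button, on its vertical axis, 45 mm above the strip when out; sinks with it. Head: dome 49 mm in diameter, 27 mm thick, with three round vertical lobes of 23 mm diameter, 120 degrees apart, centred 27 mm from the axis. Lobes span 18 to 41 mm above the strip when out, 11 to 34 mm when latched. Below them only a 47 mm bezel, 8 mm high.
- stop_lobe (a point): Outermost point of the lobe that, unturned, points at the strip's front edge (table's -x): 38.5 mm from the axis, 18 mm below stop_top; turns and sinks with the head. Gaps between neighbouring lobes are about 23 mm wide at the lobes' centre circle, wider farther out. To turn the head clockwise, push this lobe on its right (the table's -y side) toward the table's +y.
- stop (a joint): How far the mushroom button is pressed in, m: 0 out, 0.008 at its hard stop. It latches at about 0.0074 and stays at about 0.0072 when let go. A spring pushes it out; pressed slowly (about 10 mm/s) it takes about 8 N on the top to latch, pressed fast it resists more. The head must be unturned for it to latch.
- twist (a joint): Turn of the mushroom head, rad: 0 at rest, growing clockwise seen from above to 0.85 at its stop. A torsion spring turns it back to 0 when let go. With the button latched, the latch releases at about 0.4 to 0.6 rad and the button springs out; this takes about 3 to 4 N on a lobe.
- start_top (a point): Centre of the flat top of the start button, a grey round push button 27 mm in diameter standing 10 mm above the control strip in a 37 mm bezel 4 mm high.
- start (a joint): How far the start button is pressed, m: 0 out, 0.005 fully in. A spring returns it; fully in takes about 5 N.
- dial_mark (a point): Point on the top rim of the suction dial (black round knob, 42 mm in diameter at its foot, 19 mm high) at the end of its white line, 15.5 mm from its axis; turns with the dial, which stands at any setting and is to be left there.
- weight_a: Grey round conservation weight with a small knob, 47 mm diameter, 41 mm high, loose on the left part of the blotter board; origin at the centre of its underside.
- weight_b: Brass-coloured round conservation weight with a small knob, 49 mm diameter, 49 mm high, loose on the right part of the blotter board; origin at the centre of its underside.
- bone_folder: Flat ivory-coloured bone folder, 21 x 154 x 4 mm, lying loose on the bench between the robot and the table; origin at its underside's centre, long along its y.
- loupe: Black stand loupe, 42 mm diameter, 34 mm high, loose on the bench to the right of the table; origin at its underside's centre.
- dropper_bottle: Brown dropper bottle, 52 mm diameter, 139 mm high, loose on the bench to the left of the table; origin at its underside's centre.
- eraser: Eraser, 23 x 52 x 13 mm, loose on the bench to the left of the table; origin at its underside's centre.

How it is judged:
On the way, in this order (a step that is already met when the one before it is completed fails the run):
1. the mushroom button has latched: it stays down with the robot off it (value of joint stop above 0.006 m and contact force between each of the arm, the fingers and stop below 0.1 N), for 0.3 s.
2. the head has been turned clockwise and the button has sprung back out (value of joint stop below 0.0015 m and value of joint start below 0.002 m), for 0.1 s.
3. the start button is pressed in, with the stop button out and its head turned back (value of joint start above 0.004 m and value of joint stop below 0.0015 m and value of joint twist below 0.1 rad), for 0.05 s.
At the end, for the whole second after the job is handed in: The stop button is out (within 1.5 mm), its head turned back (within 0.1 rad), the start button is out (within 1 mm), the dial's mark within 5 mm and each weight within 15 mm of where it was (value of joint stop below 0.0015 m and value of joint twist below 0.1 rad and value of joint start below 0.001 m and distance of dial_mark from where it was at the start of the episode below 0.005 m and distance of each of weight_a, weight_b from where it was at the start of the episode below 0.015 m); the robot touches nothing.
It fails at once if the suction dial is turned out of its setting (mark moved over 5 mm) (distance of dial_mark from where it was at the start of the episode above 0.005 m).
It fails at once if the stop button is squeezed (over 35 N from the fingers while it is not pressed right down) or rammed (over 60 N) ((contact force between the fingers and stop above 35 N and value of joint stop below 0.0076 m) or contact force between the fingers and stop above 60 N).
It fails at once if a loose thing is lifted, carried or pushed away (moved over 15 mm) (distance of any of weight_a, weight_b, bone_folder, loupe, dropper_bottle, eraser from where it was at the start of the episode above 0.015 m).
It also fails if it takes over 50 s, if anything falls off the work surface, if the arm or the gripper's body presses on something with over 40 N, if the wrist force passes 120 N, or if a joint passes its speed limit or range.

## Working session

There is one attempt and no reset: what is moved stays moved. The work goes in short steps, Python scripts to look and compute and a tool call to move; the robot and the scene stay as the last step left them, time stands still between calls to the robot, and variables do not carry over. Pictures are saved under pics/ and viewed, at most 10 in all, crops included, and the job is handed in when it is done.

Besides the shell and the picture viewer there is one more tool, called after "Emit:" by a JSON object that holds its "method" and its "body". apply_moves: Moves the arm, as the interface text tells. Its arguments: {"type":"object","properties":{"targets":{"type":"array"},"claw":{"type":"number"}},"required":["targets"]}

```bash
mkdir -p pics
cat > h.py <<'E'
import numpy as np,cv2
from scipy.spatial.transform import Rotation as R
from bench import state,grab_frame,camera_params
def cloud(n):
    p,d=grab_frame(n);c=camera_params(n);K=np.array(c['K'])
    v,u=np.mgrid[:400,:640]
    P=np.stack([(u-K[0,2])/K[0,0]*d,-(v-K[1,2])/K[1,1]*d,-d],-1)
    return p,d,P@R.from_quat(c['orientation']).as_matrix().T+np.array(c['xyz'])
E
python3 - <<'E'
from h import *
print(state())
for n in('scene','top'):
    c=camera_params(n);print(c)
    p,d,W=cloud(n);cv2.imwrite(f'pics/{n}.png',p[...,::-1]);np.save(n,W)
E
```

```text
{'time': 0.0, 'qpos': array([-1.18058673,  0.33289937, -0.06468754,  1.46094144,  0.02159887,
        1.34985712, -0.08856194]), 'dq': array([ 0.00038688,  0.00069313, -0.0020811 , -0.00100112,  0.00042357,
       -0.00144404,  0.00018707]), 'tau': array([ 1.16379790e-03, -6.25450444e+01,  4.99126862e-02, -3.91584742e+01,
        1.62856607e-02,  1.02962033e-02,  2.93685912e-05]), 'tcp_pos': array([0.25059123, 0.57212511, 0.20229868]), 'tool_rot': array([ 2.04968217e-01,  9.78768376e-01, -6.96026994e-04, -1.11949286e-04]), 'ft_force': array([-0.20054436, -0.31179   , -0.05695678]), 'wrist_torque': array([ 0.01419209, -0.00510554, -0.07919769]), 'grasp_force': 0.0, 'gripper_width': 0.08552289070605185}
{'K': array([[506.42973151,   0.        , 314.78850373],
       [  0.        , 506.42973151, 202.14258596],
       [  0.        ,   0.        ,   1.        ]]), 'xyz': array([-0.45735545,  0.68029488,  0.628129  ]), 'orientation': array([-0.27199977,  0.44511549,  0.73307215, -0.43645566])}
{'K': array([[447.91532717,   0.        , 323.10203326],
       [  0.        , 447.91532717, 184.93186398],
       [  0.        ,   0.        ,   1.        ]]), 'xyz': array([0.38915922, 0.18526556, 1.30932603]), 'orientation': array([ 0.02863472, -0.01545719, -0.70646691,  0.70699762])}
```

View pics/top.png

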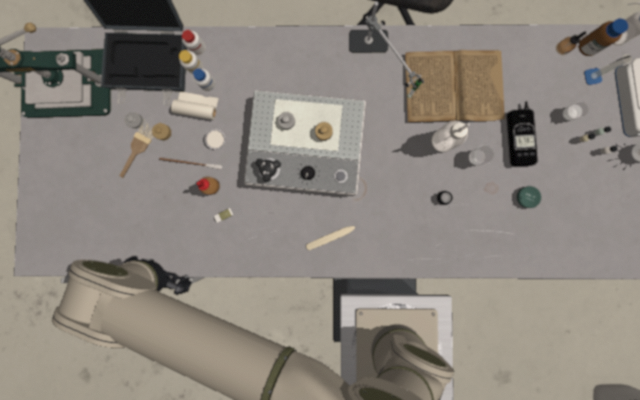

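View pics/scene.png

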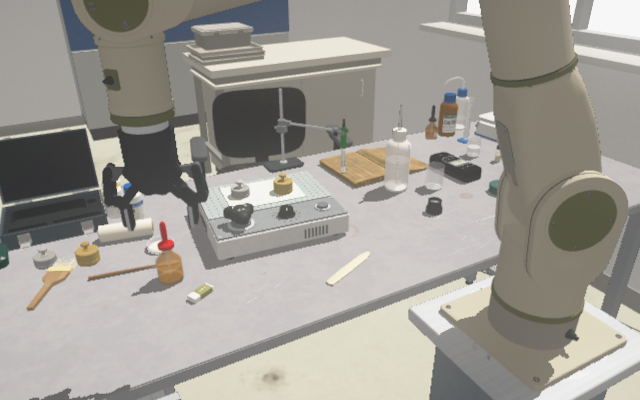

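The top view shows the table centred at (305,142), with the stop at (266,170), dial at (308,173) and start at (341,176). The bottle stands at (208,186) and the folder at (331,237). Next I measure these.

Run:
```python
from h import *
W=np.load('top.npy');p=cv2.imread('pics/top.png')
S=W[80:205,235:375]; z=S[...,2]
m=(z>.05)&(z<.075); r=cv2.minAreaRect(S[m][:,:2].astype(np.float32)*1000);print('table rect',r)
print(np.percentile(z[m],[10,50,90]))
sub=W[150:190,245:290];k=sub[...,2]>.092;print('stop',k.sum(),(sub[k].min(0)+sub[k].max(0))/2,sub[k].mean(0),sub[k].max(0),sub[k].min(0))
for n,(u,v) in dict(dial=(308,173),start=(341,176),stop=(266,170),bottle=(208,186),fold=(331,237)).items():print(n,W[v,u])
sub=W[160:190,295:322];k=sub[...,2]>.073;print('dial',k.sum(),sub[k].mean(0),sub[k].max(0))
sub=W[162:192,328:356];k=sub[...,2]>.0685;print('start',k.sum(),sub[k].mean(0),sub[k].max(0))
V=np.load('scene.npy');k=(V[...,2]>.092)&(np.hypot(V[...,0]-W[170,266,0],V[...,1]-W[170,266,1])<.05)
print('scene stop',k.sum(),V[k].mean(0),V[k].max(0),V[k].min(0))
cv2.imwrite('pics/c.png',cv2.resize(p[140:205,235:365],None,fx=6,fy=6,interpolation=cv2.INTER_CUBIC))
```

```text
table rect ((591.5433349609375, 260.2930908203125), (320.3480224609375, 270.8477783203125), 84.45316314697266)
[0.05950337 0.06406394 0.06806619]
stop 370 [0.4640377  0.28826582 0.70071653] [0.51030114 0.3558798  0.12302046] [0.53891618 0.39126608 1.30932603] [0.38915922 0.18526556 0.09210703]
dial [0.49898982 0.24998953 0.07873819]
start [0.49154816 0.15875858 0.06804686]
stop [0.5042062  0.3614424  0.11151825]
bottle [0.46233891 0.52367041 0.08962782]
fold [0.31947412 0.18656377 0.00410134]
dial 118 [0.49617614 0.24650786 0.14332622] [0.51897187 0.26687458 1.30932603]
start 89 [0.4876121  0.16028992 0.14116817] [0.51102674 0.1893126  1.30932603]
scene stop 328 [0.50039282 0.36629357 0.1003672 ] [0.53296313 0.39639461 0.1075365 ] [0.46839629 0.32764028 0.09220057]
```

View pics/c.png

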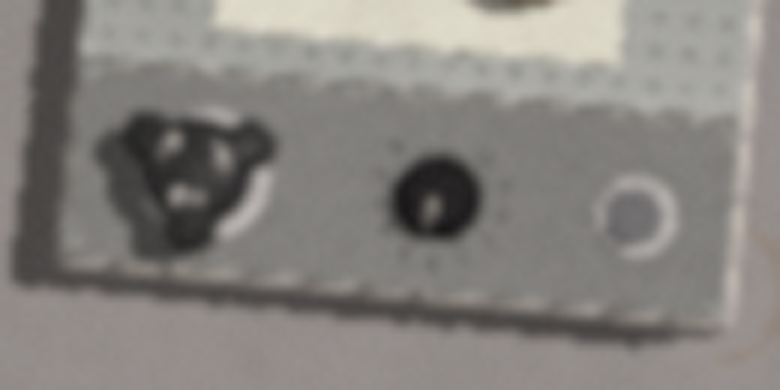

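Emit:
{"method": "apply_moves", "body": {"targets": [[[0,0,0],0.1045],[[0,0,0],0.1045],[[0,0,0],0.1045],[[0,0,0],0.1045],[[0,0,0],0.1045],[[0,0,0],0.1045],[[0,0,0],0.1045],[[0,0,0],0.1045],[[0,0,0],0.1045],[[0,0,0],0.1045],[[0,0,0],0.1045],[[0,0,0],0.1045]], "claw": 0}}

```text
time: 1.1
tcp_pos: [0.2506, 0.5723, 0.2026]
tool_rot: [0.742, 0.67, -0.0, 0.0]
ft_force: [-0.5, 0.2, -0.3]
gripper_width: -0.0005
grasp_force: 0.0
```

Emit:
{"method": "apply_moves", "body": {"targets": [[[-1.55,2.34,0],0],[[-1.55,2.34,0],0],[[-1.55,2.34,0],0],[[-1.55,2.34,0],0],[[-1.55,2.34,0],0],[[-1.55,2.34,0],0],[[-1.55,2.34,0],0],[[-1.55,2.34,0],0],[[-1.55,2.34,0],0],[[-1.55,2.34,0],0],[[-1.55,2.34,0],0],[[-1.55,2.34,0],0]]}}

```text
time: 2.1
tcp_pos: [0.5131, 0.3594, 0.2028]
tool_rot: [0.74, 0.672, -0.0, -0.0]
ft_force: [0.2, 1.4, -0.1]
gripper_width: 0.0001
grasp_force: 0.0
```

Emit:
{"method": "apply_moves", "body": {"targets": [[[0,0,1.6],0],[[0,0,1.6],0],[[0,0,1.6],0],[[0,0,1.6],0],[[0,0,1.2],0],[[0,0,0.6],0],[[0,0,0],0],[[0,0,0],0]]}}

```text
time: 2.77
tcp_pos: [0.5125, 0.3606, 0.1214]
tool_rot: [0.74, 0.672, 0.0, -0.0]
ft_force: [-0.8, -0.8, 1.0]
gripper_width: -0.0
grasp_force: 0.0
```

Run:
```python
from h import *
p,d,W=cloud('scene');cv2.imwrite('pics/s2.png',cv2.resize(p[130:260,170:360],None,fx=4,fy=4,interpolation=cv2.INTER_CUBIC)[...,::-1]);s=state();print(s['tcp_pos'],s['ft_force'])
```

```text
[0.51279718 0.36076142 0.12196674] [ 0.28134558 -0.55805693  0.02315336]
```

View pics/s2.png

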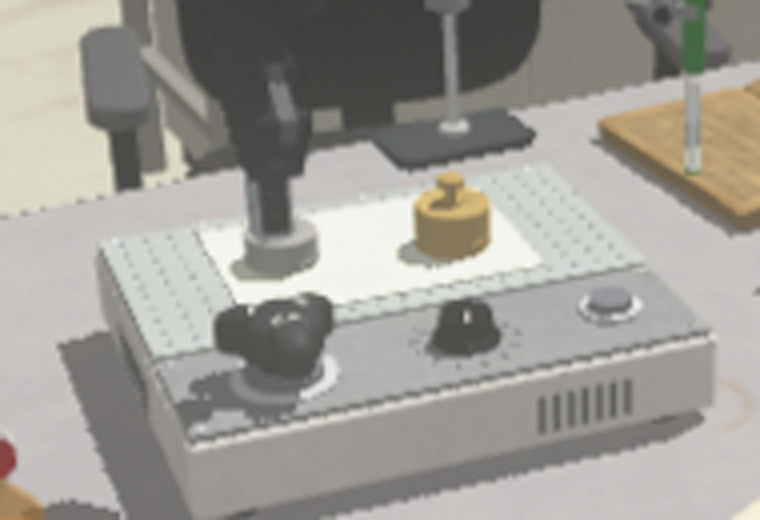

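Run:
```python
from h import *
p,d,W=cloud('scene')
c=camera_params('scene');K=np.array(c['K'])
def pr(P):
    q=R.from_quat(c['orientation']).inv().apply(np.array(P)-c['xyz']);return (K[0,0]*q[0]/-q[2]+K[0,2]-170)*4,(K[1,1]*-q[1]/-q[2]+K[1,2]-130)*4
print('tip',pr(state()['tcp_pos']),'stop',pr([.5127,.3602,.107]),'dial',pr([.5025,.2505,.081]),'start',pr([.4935,.159,.072]))
for u,v in[(270,200),(270,225),(270,235),(285,310),(285,330),(610,300),(465,320)]:
    a=W[130+v//4,170+u//4];print(u,v,a)
```

```text
tip (np.float64(273.4636672123611), np.float64(276.3213781255496)) stop (np.float64(276.84010120156563), np.float64(300.4767082151966)) dial (np.float64(463.74258210758194), np.float64(304.7068691256634)) start (np.float64(608.4280845845333), np.float64(289.62723049988915))
270 200 [0.49789617 0.36507274 0.17582851]
270 225 [0.49429366 0.3674441  0.16359701]
270 235 [0.50213291 0.36526728 0.15505259]
285 310 [0.50466764 0.35909437 0.10563691]
285 330 [0.48611344 0.36627707 0.10356763]
610 300 [0.48486954 0.1640523  0.07016208]
465 320 [0.48771412 0.25735251 0.07952475]
```

Run:
```python
from h import *
p,d,W=cloud('scene')
for v in range(190,205,2):print(v,[(W[v,u].round(3).tolist(),p[v,u].tolist()) for u in (238,)])
def cen(k):
    return k.sum(),np.median(W[k],0).round(4),W[k].min(0).round(3),W[k].max(0).round(3)
z=W[...,2];r=lambda x,y,R:np.hypot(W[...,0]-x,W[...,1]-y)<R
print(cen(r(.508,.36,.05)&(z>.1035)&(z<.112)))   # dome
print(cen(r(.50,.25,.03)&(z>.078)&(z<.09)))
print(cen(r(.49,.16,.03)&(z>.069)&(z<.08)))
```

```text
190 [([0.627, 0.322, 0.087], [180, 179, 173])]
192 [([0.623, 0.324, 0.084], [131, 130, 125])]
194 [([0.624, 0.324, 0.078], [126, 125, 120])]
196 [([0.623, 0.325, 0.074], [126, 125, 120])]
198 [([0.624, 0.325, 0.067], [131, 131, 124])]
200 [([0.619, 0.327, 0.065], [213, 214, 198])]
202 [([0.609, 0.331, 0.064], [244, 244, 239])]
204 [([0.602, 0.333, 0.063], [213, 213, 198])]
(np.int64(80), array([0.5069, 0.3637, 0.1047]), array([0.479, 0.343, 0.104]), array([0.524, 0.385, 0.107]))
(np.int64(71), array([0.4965, 0.2537, 0.0799]), array([0.484, 0.238, 0.078]), array([0.514, 0.27 , 0.082]))
(np.int64(44), array([0.4872, 0.1631, 0.0704]), array([0.475, 0.15 , 0.069]), array([0.501, 0.177, 0.073]))
```

Emit:
{"method": "apply_moves", "body": {"targets": [[[0,-0.15,0.1],0],[[0,-0.15,0.1],0],[[0,0,0.1],0],[[0,0,0.1],0],[[0,0,0.1],0],[[0,0,0.1],0],[[0,0,0.1],0],[[0,0,0.1],0],[[0,0,0.1],0],[[0,0,0.1],0]]}}

```text
time: 3.75
tcp_pos: [0.5094, 0.3607, 0.111]
tool_rot: [0.74, 0.672, 0.0, -0.0]
ft_force: [-0.0, -0.9, 0.1]
gripper_width: -0.0002
grasp_force: 0.0
```

Run:
```python
from h import *
p,d,W=cloud('scene');t=state()['tcp_pos'];print(t,state()['ft_force'])
k=(np.hypot(W[...,0]-t[0],W[...,1]-t[1])<.045)&(W[...,2]>.09)
z=W[...,2]
for a in np.arange(.09,.2,.005):
    m=k&(z>=a)&(z<a+.005); print(round(a,3),m.sum(),W[m].min(0).round(3)[:2] if m.any() else'',W[m].max(0).round(3)[:2] if m.any() else '')
cv2.imwrite('pics/s3.png',cv2.resize(p[150:230,200:290],None,fx=6,fy=6,interpolation=cv2.INTER_NEAREST)[...,::-1])
```

```text
[0.509346   0.36071163 0.11078559] [ 0.21744351 -0.01259775 -1.02633292]
0.09 69 [0.469 0.33 ] [0.525 0.397]
0.095 97 [0.469 0.328] [0.532 0.395]
0.1 161 [0.471 0.333] [0.528 0.391]
0.105 30 [0.485 0.344] [0.517 0.38 ]
0.11 0  
0.115 0  
0.12 0  
0.125 0  
0.13 0  
0.135 9 [0.5   0.356] [0.506 0.371]
0.14 14 [0.497 0.353] [0.51  0.373]
0.145 20 [0.494 0.352] [0.51  0.373]
0.15 24 [0.493 0.353] [0.516 0.374]
0.155 22 [0.491 0.351] [0.515 0.374]
0.16 28 [0.493 0.351] [0.513 0.373]
0.165 22 [0.492 0.353] [0.512 0.375]
0.17 19 [0.492 0.352] [0.511 0.374]
0.175 9 [0.491 0.358] [0.52  0.375]
0.18 17 [0.478 0.354] [0.539 0.376]
0.185 30 [0.474 0.355] [0.535 0.377]
0.19 32 [0.469 0.353] [0.542 0.378]
0.195 17 [0.467 0.355] [0.498 0.378]
0.2 18 [0.466 0.368] [0.523 0.379]
```

View pics/s3.png

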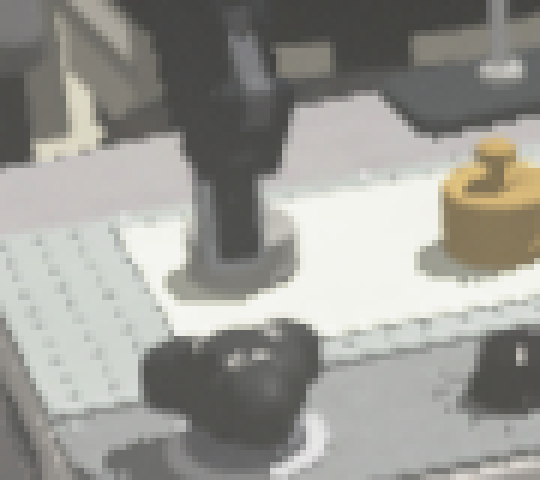

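Emit:
{"method": "apply_moves", "body": {"targets": [[[0,0,0.08],0],[[0,0,0.08],0],[[0,0,0.08],0],[[0,0,0.08],0],[[0,0,0.08],0],[[0,0,0.08],0],[[0,0,0.08],0]]}}

```text
time: 4.38
tcp_pos: [0.5094, 0.3607, 0.1054]
tool_rot: [0.74, 0.672, 0.0, 0.0]
ft_force: [0.1, 0.3, 0.0]
gripper_width: 0.0001
grasp_force: 0.0
```

Emit:
{"method": "apply_moves", "body": {"targets": [[[0,0,0.08],0],[[0,0,0.08],0],[[0,0,0.08],0],[[0,0,0.08],0],[[0,0,0.08],0],[[0,0,0.08],0]]}}

```text
time: 4.88
tcp_pos: [0.5094, 0.3608, 0.1006]
tool_rot: [0.74, 0.672, 0.0, -0.0]
ft_force: [0.1, -0.5, -0.2]
gripper_width: 0.0001
grasp_force: 0.0
```

Emit:
{"method": "apply_moves", "body": {"targets": [[[0,0,0.1],0],[[0,0,0.1],0],[[0,0,0.1],0],[[0,0,0.1],0],[[0,0,0.1],0],[[0,0,0.1],0],[[0,0,0.1],0],[[0,0,0.1],0],[[0,0,0.1],0],[[0,0,0.1],0],[[0,0,0.1],0],[[0,0,0.1],0]]}}

```text
time: 5.88
tcp_pos: [0.5094, 0.3608, 0.0886]
tool_rot: [0.74, 0.672, 0.0, -0.0]
ft_force: [0.3, 0.7, 0.6]
gripper_width: 0.0003
grasp_force: 0.0
```

Run:
```python
from h import *
p,d,W=cloud('scene');t=state()['tcp_pos'];print(t,state()['ft_force'],state()['gripper_width'])
z=W[...,2];k=(np.hypot(W[...,0]-t[0],W[...,1]-t[1])<.045)
for a in np.arange(.095,.14,.005):
    m=k&(z>=a)&(z<a+.005); print(round(a,3),m.sum(),W[m].min(0).round(3)[:2] if m.any() else'',W[m].max(0).round(3)[:2] if m.any() else '')
cv2.imwrite('pics/s4.png',cv2.resize(p[150:230,200:290],None,fx=6,fy=6,interpolation=cv2.INTER_NEAREST)[...,::-1])
```

```text
[0.50933246 0.36071041 0.08841627] [ 0.28974744 -0.25356314 -0.34993252] -6.319282372565751e-05
0.095 96 [0.47 0.33] [0.532 0.396]
0.1 156 [0.472 0.333] [0.528 0.393]
0.105 33 [0.491 0.35 ] [0.52  0.377]
0.11 1 [0.505 0.365] [0.505 0.365]
0.115 15 [0.5   0.353] [0.512 0.372]
0.12 14 [0.495 0.351] [0.508 0.373]
0.125 27 [0.494 0.35 ] [0.516 0.373]
0.13 20 [0.491 0.353] [0.515 0.373]
0.135 23 [0.492 0.354] [0.514 0.374]
0.14 26 [0.491 0.352] [0.511 0.372]
```

View pics/s4.png

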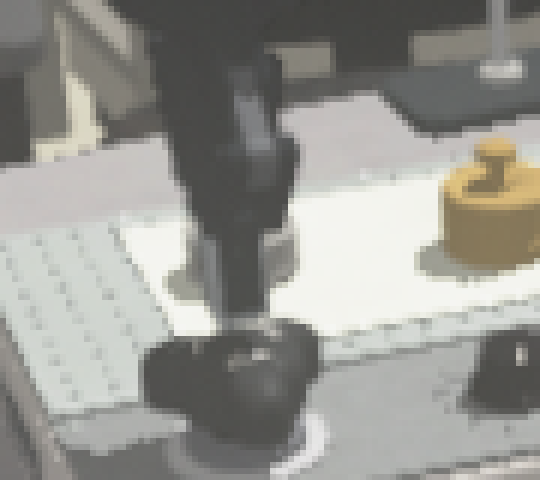

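The view from nearby shows the shut fingertips at about (240,325), just above the dome at (245,350). They end about 25 mm above the reported TCP, so from here I go by contact force.

Emit:
{"method": "apply_moves", "body": {"targets": [[[0,0,0.08],0],[[0,0,0.08],0],[[0,0,0.08],0],[[0,0,0.08],0],[[0,0,0.08],0],[[0,0,0.08],0]]}}

```text
time: 6.43
tcp_pos: [0.5094, 0.3608, 0.0838]
tool_rot: [0.74, 0.672, 0.0, -0.0]
ft_force: [-0.2, 0.3, 1.0]
gripper_width: 0.0002
grasp_force: 0.0
```

Emit:
{"method": "apply_moves", "body": {"targets": [[[0,0,0.08],0],[[0,0,0.08],0],[[0,0,0.08],0]]}}

```text
time: 6.68
tcp_pos: [0.5094, 0.3608, 0.0815]
tool_rot: [0.74, 0.672, 0.0, -0.0]
ft_force: [-0.1, -0.0, -0.1]
gripper_width: 0.0001
grasp_force: 0.0
```

Emit:
{"method": "apply_moves", "body": {"targets": [[[0,0,0.08],0],[[0,0,0.08],0],[[0,0,0.08],0]]}}

```text
time: 6.93
tcp_pos: [0.5094, 0.3608, 0.079]
tool_rot: [0.74, 0.672, 0.0, -0.0]
ft_force: [0.2, 0.6, 1.4]
gripper_width: -0.0005
grasp_force: 1.1
```

Emit:
{"method": "apply_moves", "body": {"targets": [[[0,0,0.08],0],[[0,0,0.08],0],[[0,0,0.08],0]]}}

```text
time: 7.18
tcp_pos: [0.5096, 0.3609, 0.0772]
tool_rot: [0.74, 0.672, 0.0, -0.0]
ft_force: [-0.4, -0.7, 6.6]
gripper_width: 0.0002
grasp_force: 3.0
```

Emit:
{"method": "apply_moves", "body": {"targets": [[[0,0,0.08],0],[[0,0,0.08],0],[[0,0,0.08],0]]}}

```text
time: 7.43
tcp_pos: [0.5097, 0.3609, 0.0749]
tool_rot: [0.74, 0.672, 0.0, -0.0]
ft_force: [-0.9, -1.9, 5.3]
gripper_width: -0.0
grasp_force: 2.8
```

Emit:
{"method": "apply_moves", "body": {"targets": [[[0,0,0.08],0],[[0,0,0.08],0]]}}

```text
time: 7.6
tcp_pos: [0.5096, 0.3609, 0.0732]
tool_rot: [0.74, 0.672, 0.0, -0.0]
ft_force: [-1.7, -1.0, 5.7]
gripper_width: 0.0
grasp_force: 2.6
```

Emit:
{"method": "apply_moves", "body": {"targets": [[[0,0,0.07],0],[[0,0,0.07],0]]}}

```text
time: 7.77
tcp_pos: [0.5096, 0.3609, 0.0717]
tool_rot: [0.74, 0.672, 0.0, -0.0]
ft_force: [-0.7, -0.2, 5.2]
gripper_width: -0.0001
grasp_force: 2.7
```

Emit:
{"method": "apply_moves", "body": {"targets": [[[0,0,0.05],0],[[0,0,0.03],0]]}}

```text
time: 7.93
tcp_pos: [0.5096, 0.3609, 0.0709]
tool_rot: [0.74, 0.672, 0.0, -0.0]
ft_force: [-1.2, -0.9, 7.4]
gripper_width: 0.0002
grasp_force: 3.9
```

Emit:
{"method": "apply_moves", "body": {"targets": [[[0,0,0.05],0],[[0,0,0.0],0]]}}

```text
time: 8.1
tcp_pos: [0.5097, 0.361, 0.0709]
tool_rot: [0.74, 0.672, 0.0, -0.0]
ft_force: [-1.9, -2.8, 9.7]
gripper_width: -0.0002
grasp_force: 4.4
```

Emit:
{"method": "apply_moves", "body": {"targets": [[[0,0,0.05],0],[[0,0,0.0],0]]}}

```text
time: 8.27
tcp_pos: [0.5098, 0.361, 0.0708]
tool_rot: [0.74, 0.672, 0.001, -0.0]
ft_force: [-3.4, -1.9, 11.8]
gripper_width: 0.0001
grasp_force: 6.1
```

The hard stop is reached, about 8 mm after contact at 0.079. Next I lift off and check that the button latched.

Emit:
{"method": "apply_moves", "body": {"targets": [[[0,0,-0.2],0],[[0,0,-0.4],0],[[0,0,-0.8],0],[[0,0,-1],0],[[0,0,-1],0],[[0,0,-0.4],0],[[0,0,0],0],[[0,0,0],0],[[0,0,0],0],[[0,0,0],0]]}}

```text
time: 9.1
tcp_pos: [0.5091, 0.3606, 0.107]
tool_rot: [0.74, 0.672, -0.0, -0.0]
ft_force: [0.7, 0.4, -0.4]
gripper_width: -0.0002
grasp_force: 0.0
```

Run:
```python
from h import *
p,d,W=cloud('scene');t=state()['tcp_pos'];print(t,state()['ft_force'],state()['gripper_width'])
z=W[...,2];k=(np.hypot(W[...,0]-.509,W[...,1]-.361)<.05)
for a in np.arange(.07,.13,.005):
    m=k&(z>=a)&(z<a+.005); print(round(a,3),m.sum(),W[m].min(0).round(3)[:2] if m.any() else'',W[m].max(0).round(3)[:2] if m.any() else '')
cv2.imwrite('pics/s5.png',cv2.resize(p[150:230,200:290],None,fx=6,fy=6,interpolation=cv2.INTER_NEAREST)[...,::-1])
```

```text
[0.50915708 0.36058609 0.10699037] [-0.18962022  0.80136483  0.36721522] 0.00013523307092631746
0.07 23 [0.471 0.348] [0.521 0.394]
0.075 64 [0.47  0.328] [0.524 0.395]
0.08 55 [0.47  0.329] [0.528 0.395]
0.085 73 [0.468 0.329] [0.528 0.397]
0.09 115 [0.47  0.331] [0.531 0.396]
0.095 142 [0.477 0.338] [0.526 0.387]
0.1 4 [0.507 0.357] [0.515 0.371]
0.105 0  
0.11 0  
0.115 0  
0.12 0  
0.125 0
```

View pics/s5.png

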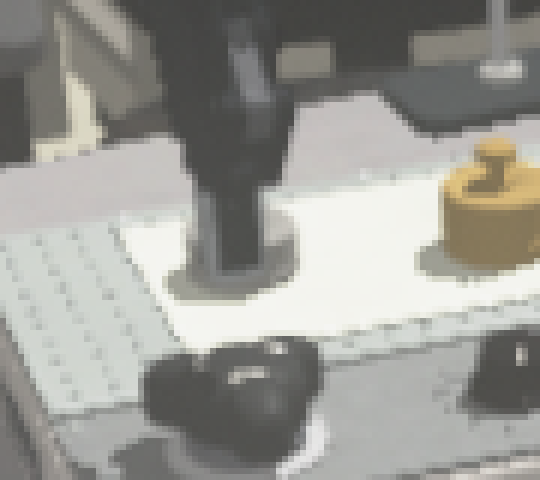

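Latched: the dome top has dropped to about z 0.100, and the front lobe is at (270,440). Next I move beside that lobe on its right.

Emit:
{"method": "apply_moves", "body": {"targets": [[[-0.5,-0.7,0],0],[[-0.6,-0.9,0],0],[[-0.7,-1.0,0],0],[[-0.7,-1.0,0],0],[[-0.4,-0.6,0],0],[[0,0,0.6],0],[[0,0,1],0],[[0,0,1],0],[[0,0,0.6],0],[[0,0,0.3],0],[[0,0,0],0]]}}

```text
time: 10.07
tcp_pos: [0.4645, 0.3355, 0.0711]
tool_rot: [0.74, 0.672, -0.001, 0.0]
ft_force: [0.1, 0.8, 0.4]
gripper_width: -0.0
grasp_force: 0.0
```

Emit:
{"method": "apply_moves", "body": {"targets": [[[0,0,0.3],0],[[0,0,0.3],0],[[0,0,0.3],0],[[0,0,0.3],0],[[0,0,0.3],0],[[0,0,0.1],0],[[0,0,0],0]]}}

```text
time: 10.65
tcp_pos: [0.4647, 0.3358, 0.0562]
tool_rot: [0.74, 0.672, -0.0, -0.0]
ft_force: [-1.1, 0.2, 0.3]
gripper_width: -0.0003
grasp_force: 0.0
```

Run:
```python
from h import *
p,d,W=cloud('scene');print(state()['tcp_pos'],state()['ft_force'])
cv2.imwrite('pics/s6.png',cv2.resize(p[150:230,200:290],None,fx=6,fy=6,interpolation=cv2.INTER_NEAREST)[...,::-1])
```

```text
[0.46479451 0.33588614 0.05642409] [ 0.7829532  -0.15455029  0.01378091]
```

View pics/s6.png

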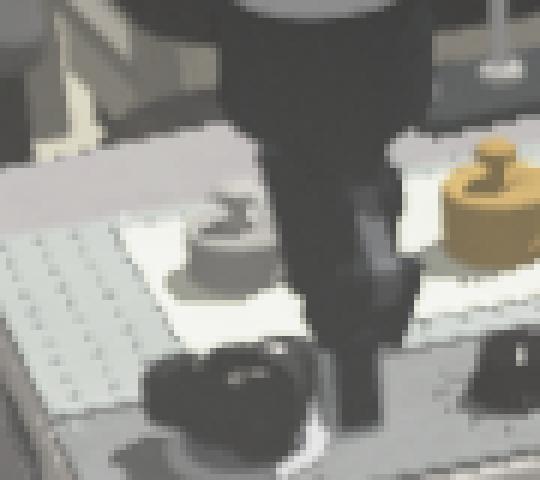

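The fingers (360,430) stand right of the front lobe (280,440), at lobe height. Now I push towards table +y.

Emit:
{"method": "apply_moves", "body": {"targets": [[[0.2,0,0],0],[[0.2,0,0],0],[[0.2,0,0],0],[[0.2,0,0],0],[[0.2,0,0],0],[[0.2,0,0],0]]}}

```text
time: 11.2
tcp_pos: [0.466, 0.3482, 0.0565]
tool_rot: [0.74, 0.672, 0.0, -0.0]
ft_force: [0.7, 0.5, 0.3]
gripper_width: -0.0003
grasp_force: 0.0
```

Emit:
{"method": "apply_moves", "body": {"targets": [[[0.15,0,0],0],[[0.15,0,0],0],[[0.15,0,0],0],[[0.15,0,0],0]]}}

```text
time: 11.53
tcp_pos: [0.4662, 0.3538, 0.0564]
tool_rot: [0.74, 0.672, -0.0, -0.0]
ft_force: [-3.1, -0.7, 0.9]
gripper_width: 0.0
grasp_force: 1.2
```

Emit:
{"method": "apply_moves", "body": {"targets": [[[0.15,0,0],0],[[0.15,0,0],0],[[0.15,0,0],0]]}}

```text
time: 11.78
tcp_pos: [0.4669, 0.3584, 0.0565]
tool_rot: [0.74, 0.672, -0.0, -0.0]
ft_force: [-2.7, -1.0, 0.6]
gripper_width: 0.0
grasp_force: 1.2
```

Emit:
{"method": "apply_moves", "body": {"targets": [[[0.15,0,0],0],[[0.15,0,0],0],[[0,0,0],0]]}}

```text
time: 12.03
tcp_pos: [0.4672, 0.3616, 0.0565]
tool_rot: [0.74, 0.672, 0.0, -0.0]
ft_force: [-2.2, -0.2, 0.9]
gripper_width: -0.0002
grasp_force: 1.1
```

```bash
cat > look.py <<'E'
from h import *
import sys
p,d,W=cloud('scene');s=state();print(s['tcp_pos'],s['ft_force'])
z=W[...,2];k=(np.hypot(W[...,0]-.525,W[...,1]-.375)<.035)
print([(round(a,3),int((k&(z>=a)&(z<a+.003)).sum())) for a in np.arange(.088,.112,.003)])
cv2.imwrite(sys.argv[1],cv2.resize(p[150:230,200:290],None,fx=6,fy=6,interpolation=cv2.INTER_NEAREST)[...,::-1])
E
python3 look.py pics/s7.png
```

```text
[0.46723409 0.36161779 0.05653124] [-1.43550184 -0.06203795  0.99830638]
[(np.float64(0.088), 17), (np.float64(0.091), 19), (np.float64(0.094), 41), (np.float64(0.097), 42), (np.float64(0.1), 4), (np.float64(0.103), 0), (np.float64(0.106), 0), (np.float64(0.109), 0), (np.float64(0.112), 0)]
```

View pics/s7.png

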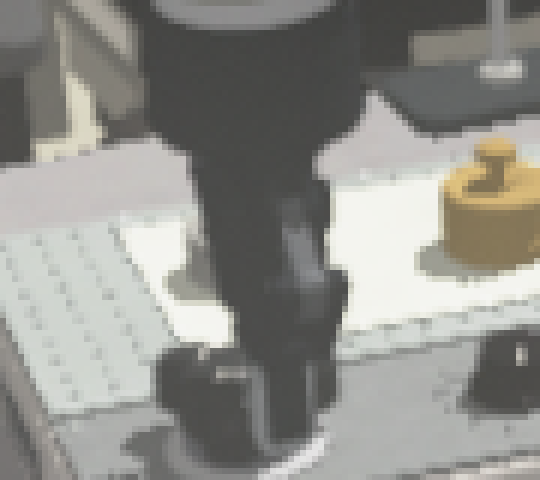

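The finger (285,430) is sliding along the outside of the lobe and the button is still latched. I will back off, go 8 mm deeper and push again.

Emit:
{"method": "apply_moves", "body": {"targets": [[[-0.4,0,0],0],[[-0.6,0,0],0],[[-0.6,0,0],0],[[-0.6,0,0],0],[[-0.4,0,0],0],[[-0.1,0,0],0],[[0,0.2,0],0],[[0,0.2,0],0],[[0,0.2,0],0],[[0,0.2,0],0],[[0,0,0],0]]}}

```text
time: 13.0
tcp_pos: [0.4731, 0.3337, 0.0565]
tool_rot: [0.74, 0.672, 0.0, 0.0]
ft_force: [0.0, 0.2, -0.5]
gripper_width: 0.0001
grasp_force: 0.0
```

Emit:
{"method": "apply_moves", "body": {"targets": [[[0.2,0,0],0],[[0.2,0,0],0],[[0.2,0,0],0],[[0.2,0,0],0],[[0.15,0,0],0]]}}

```text
time: 13.42
tcp_pos: [0.4734, 0.3435, 0.0565]
tool_rot: [0.74, 0.672, -0.0, -0.0]
ft_force: [-0.2, -0.1, 0.6]
gripper_width: 0.0002
grasp_force: 0.5
```

Emit:
{"method": "apply_moves", "body": {"targets": [[[0.15,0,0],0],[[0.15,0,0],0],[[0.15,0,0],0]]}}

```text
time: 13.67
tcp_pos: [0.4736, 0.3475, 0.0563]
tool_rot: [0.74, 0.672, -0.0, -0.0]
ft_force: [-1.9, -1.3, 0.2]
gripper_width: 0.0001
grasp_force: 1.0
```

Emit:
{"method": "apply_moves", "body": {"targets": [[[-0.4,0,0],0],[[-0.6,0,0],0],[[-0.2,0,0],0],[[0,0.2,0],0],[[0,0.2,0],0],[[0,0.2,0],0],[[0,0,0],0]]}}

```text
time: 14.25
tcp_pos: [0.4794, 0.3351, 0.0566]
tool_rot: [0.74, 0.672, 0.0, 0.0]
ft_force: [0.3, -0.5, -0.0]
gripper_width: 0.0001
grasp_force: 0.0
```

Emit:
{"method": "apply_moves", "body": {"targets": [[[0.2,0,0],0],[[0.2,0,0],0],[[0.2,0,0],0],[[0.15,0,0],0],[[0.15,0,0],0]]}}

```text
time: 14.67
tcp_pos: [0.4792, 0.3439, 0.0563]
tool_rot: [0.74, 0.672, -0.001, -0.0]
ft_force: [-2.4, -3.7, 0.4]
gripper_width: -0.0
grasp_force: 2.0
```

Emit:
{"method": "apply_moves", "body": {"targets": [[[0.15,0,0],0],[[0.15,0,0],0],[[0.15,0,0],0]]}}

```text
time: 14.92
tcp_pos: [0.4783, 0.3474, 0.0558]
tool_rot: [0.74, 0.672, -0.002, -0.0]
ft_force: [-11.1, -5.3, 3.6]
gripper_width: -0.0004
grasp_force: 6.0
```

Emit:
{"method": "apply_moves", "body": {"targets": [[[0,-0.15,0],0],[[0,-0.1,0],0],[[0.1,0,0],0]]}}

```text
time: 15.17
tcp_pos: [0.477, 0.3493, 0.0562]
tool_rot: [0.74, 0.672, -0.001, -0.0]
ft_force: [-5.3, -4.2, 1.4]
gripper_width: -0.0
grasp_force: 2.9
```

Emit:
{"method": "apply_moves", "body": {"targets": [[[0.15,0,0],0],[[0.15,0,0],0]]}}

```text
time: 15.33
tcp_pos: [0.4766, 0.352, 0.056]
tool_rot: [0.74, 0.672, -0.002, -0.0]
ft_force: [-9.2, -4.6, 3.3]
gripper_width: -0.0003
grasp_force: 5.2
```

Emit:
{"method": "apply_moves", "body": {"targets": [[[0.05,-0.15,0],0],[[0.1,0,0],0],[[0.1,0,0],0]]}}

```text
time: 15.58
tcp_pos: [0.4757, 0.3556, 0.0565]
tool_rot: [0.74, 0.673, -0.001, -0.001]
ft_force: [-8.1, -2.1, 4.1]
gripper_width: -0.0003
grasp_force: 4.0
```

Emit:
{"method": "apply_moves", "body": {"targets": [[[0.1,-0.1,0],0],[[0.15,0,0],0]]}}

```text
time: 15.75
tcp_pos: [0.4754, 0.3584, 0.0568]
tool_rot: [0.74, 0.673, -0.0, -0.0]
ft_force: [-6.3, -2.4, 4.5]
gripper_width: 0.0001
grasp_force: 3.6
```

```bash
python3 look.py pics/s8.png
python3 - <<'E'
from h import *
p,d,W=cloud('scene')
z=W[...,2]
for a in (.078,.084,.09):
    m=(np.hypot(W[...,0]-.508,W[...,1]-.362)<.055)&(z>a)&(z<a+.006)
    q=W[m]*1000;b=np.arange(320,406,5);print(a,[(int(y),int(q[(q[:,1]>=y)&(q[:,1]<y+5),0].min())) for y in b if ((q[:,1]>=y)&(q[:,1]<y+5)).any()])
E
```

```text
[0.47529964 0.35882253 0.05681163] [-4.61303291 -1.51919676  4.6239138 ]
[(np.float64(0.088), 4), (np.float64(0.091), 13), (np.float64(0.094), 28), (np.float64(0.097), 57), (np.float64(0.1), 13), (np.float64(0.103), 0), (np.float64(0.106), 0), (np.float64(0.109), 0), (np.float64(0.112), 0)]
0.078 [(325, 493), (330, 488), (335, 487), (340, 488), (350, 472), (355, 472), (360, 468), (365, 485), (370, 482), (375, 477), (380, 480), (385, 477), (390, 481)]
0.084 [(325, 492), (330, 490), (335, 488), (350, 464), (355, 468), (360, 466), (365, 467), (370, 478), (375, 480), (380, 476), (385, 480), (390, 478)]
0.09 [(325, 492), (330, 491), (335, 489), (345, 469), (350, 466), (355, 459), (360, 458), (365, 460), (370, 468), (375, 478), (380, 478), (385, 479), (390, 484)]
```

The front lobe has turned to about 0.65 rad, and the 4.6 N upward force suggests the button is released but held under the finger. I will raise the tool while keeping the lobe turned.

Emit:
{"method": "apply_moves", "body": {"targets": [[[0.05,0,-0.2],0],[[0.05,0,-0.2],0],[[0.05,0,-0.2],0],[[0,0,-0.2],0],[[0,0,0],0]]}}

```text
time: 16.27
tcp_pos: [0.4764, 0.3598, 0.065]
tool_rot: [0.74, 0.672, 0.0, -0.0]
ft_force: [-2.1, -0.7, 0.9]
gripper_width: 0.0002
grasp_force: 1.5
```

```bash
python3 look.py pics/s8.png
```

```text
[0.47632019 0.35976885 0.06478548] [-2.39861758 -0.61320383  2.49931388]
[(np.float64(0.088), 3), (np.float64(0.091), 5), (np.float64(0.094), 5), (np.float64(0.097), 12), (np.float64(0.1), 34), (np.float64(0.103), 48), (np.float64(0.106), 3), (np.float64(0.109), 0), (np.float64(0.112), 0)]
```

View pics/s8.png

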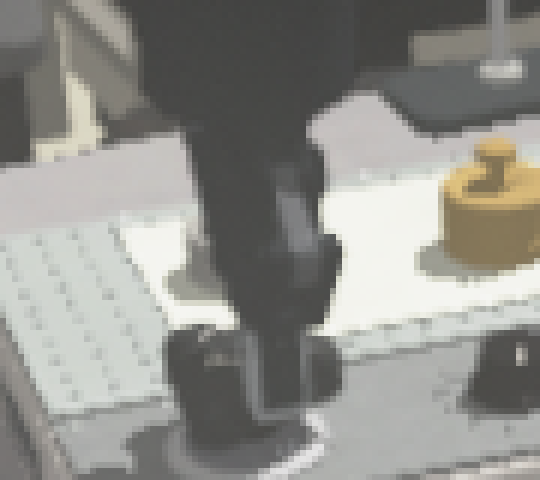

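The button has sprung out: its top is back at about z 0.105, and the finger (275,400) still holds the lobe. I retreat so the head can turn back.

Emit:
{"method": "apply_moves", "body": {"targets": [[[-0.3,-0.1,0],0],[[-0.4,-0.1,0],0],[[-0.6,-0.1,0],0],[[-0.8,0,0],0],[[-0.8,0,0],0],[[-0.4,0,0],0],[[0,0,-0.6],0],[[0,0,-1.2],0],[[0,0,-1.2],0],[[0,0,-1],0],[[0,0,0],0]]}}

```text
time: 17.23
tcp_pos: [0.4713, 0.3283, 0.1078]
tool_rot: [0.74, 0.672, 0.002, -0.0]
ft_force: [0.8, 0.6, -0.1]
gripper_width: 0.0
grasp_force: 0.0
```

```bash
cat > chk.py <<'E'
from h import *
p,d,W=cloud('scene');s=state();print(s['time'],s['tcp_pos'],s['ft_force'])
z=W[...,2];k=(np.hypot(W[...,0]-.508,W[...,1]-.362)<.05)
print([(round(float(a),3),int((k&(z>=a)&(z<a+.003)).sum())) for a in np.arange(.088,.112,.003)])
m=k&(z>.084)&(z<.1);q=W[m]*1000
print([(int(y),int(q[(q[:,1]>=y)&(q[:,1]<y+5),0].min())) for y in np.arange(320,406,5) if ((q[:,1]>=y)&(q[:,1]<y+5)).any()])
E
python3 chk.py
```

```text
17.2833 [0.47082186 0.3279084  0.1064079 ] [-0.68807564  0.35298017  0.02906833]
[(0.088, 28), (0.091, 44), (0.094, 49), (0.097, 51), (0.1, 102), (0.103, 97), (0.106, 5), (0.109, 0), (0.112, 0)]
[(325, 514), (330, 509), (335, 507), (340, 493), (345, 487), (350, 482), (355, 469), (360, 469), (365, 468), (370, 469), (375, 476), (380, 487), (385, 497), (390, 513), (395, 516)]
```

The button is out and the head is back. On to the start button.

Emit:
{"method": "apply_moves", "body": {"targets": [[[-1,0.2,0],0],[[-1.8,0.4,0],0],[[-2.2,0.45,0],0],[[-2.2,0.45,0],0],[[-2.2,0.45,0],0],[[-2.2,0.45,0],0],[[-2.2,0.45,0],0],[[-1.8,0.35,0],0],[[-1.0,0.2,0],0],[[0,0,0],0],[[0,0,0],0]]}}

```text
time: 18.2
tcp_pos: [0.4877, 0.1585, 0.1043]
tool_rot: [0.74, 0.672, -0.0, -0.0]
ft_force: [-0.5, -0.0, 0.4]
gripper_width: -0.0001
grasp_force: 0.0
```

Emit:
{"method": "apply_moves", "body": {"targets": [[[0,0,0.6],0],[[0,0,1],0],[[0,0,1],0],[[0,0,1],0],[[0,0,0.8],0],[[0,0,0.5],0],[[0,0,0.3],0],[[0,0,0.2],0],[[0,0,0],0]]}}

```text
time: 18.95
tcp_pos: [0.4879, 0.1584, 0.0502]
tool_rot: [0.74, 0.672, -0.0, -0.0]
ft_force: [-0.7, -0.3, 0.2]
gripper_width: 0.0004
grasp_force: 0.0
```

Run:
```python
from h import *
p,d,W=cloud('scene');t=state()['tcp_pos'];print(t,state()['ft_force'])
z=W[...,2];k=(np.hypot(W[...,0]-t[0],W[...,1]-t[1])<.03)
for a in np.arange(.063,.11,.004):
    m=k&(z>=a)&(z<a+.004); print(round(a,3),m.sum(),W[m].min(0).round(3)[:2] if m.any() else'',W[m].max(0).round(3)[:2] if m.any() else '')
```

```text
[0.48804343 0.15840987 0.05058753] [0.04110705 0.21381135 0.12023011]
0.063 46 [0.471 0.137] [0.505 0.18 ]
0.067 32 [0.476 0.15 ] [0.499 0.175]
0.071 13 [0.481 0.155] [0.499 0.176]
0.075 6 [0.481 0.152] [0.482 0.169]
0.079 9 [0.477 0.151] [0.485 0.172]
0.083 13 [0.474 0.156] [0.499 0.172]
0.087 17 [0.471 0.155] [0.491 0.171]
0.091 16 [0.471 0.155] [0.494 0.172]
0.095 15 [0.47  0.154] [0.496 0.171]
0.099 20 [0.47  0.154] [0.494 0.171]
0.103 17 [0.47  0.152] [0.497 0.171]
0.107 15 [0.472 0.156] [0.495 0.171]
```

Emit:
{"method": "apply_moves", "body": {"targets": [[[0.2,0.1,0.1],0],[[0,0,0.15],0],[[0,0,0.15],0],[[0,0,0.1],0],[[0,0,0.1],0]]}}

```text
time: 19.42
tcp_pos: [0.4891, 0.1603, 0.0444]
tool_rot: [0.74, 0.672, 0.0, -0.0]
ft_force: [-0.1, 0.8, -0.3]
gripper_width: 0.0003
grasp_force: 0.0
```

Emit:
{"method": "apply_moves", "body": {"targets": [[[0,0,0.1],0],[[0,0,0.1],0],[[0,0,0.1],0],[[0,0,0.1],0]]}}

```text
time: 19.75
tcp_pos: [0.4891, 0.1603, 0.0406]
tool_rot: [0.74, 0.672, 0.0, -0.0]
ft_force: [-0.9, -0.6, 4.1]
gripper_width: 0.0002
grasp_force: 2.0
```

Emit:
{"method": "apply_moves", "body": {"targets": [[[0,0,0.08],0],[[0,0,0.08],0],[[0,0,0.05],0]]}}

```text
time: 20.0
tcp_pos: [0.4892, 0.1603, 0.0388]
tool_rot: [0.74, 0.672, 0.0, -0.0]
ft_force: [-5.4, -1.8, 14.1]
gripper_width: 0.0001
grasp_force: 7.5
```

Emit:
{"method": "apply_moves", "body": {"targets": [[[0,0,0.05],0],[[0,0,0.05],0],[[0,0,0],0]]}}

```text
time: 20.25
tcp_pos: [0.4893, 0.1603, 0.0387]
tool_rot: [0.74, 0.672, 0.0, -0.0]
ft_force: [-8.0, -2.7, 20.8]
gripper_width: 0.0003
grasp_force: 10.5
```

The start button is fully in against its hard stop. Lifting off.

Emit:
{"method": "apply_moves", "body": {"targets": [[[0,0,-0.3],0],[[0,0,-0.6],0],[[0,0,-1.2],0],[[0,0,-2],0],[[0,0,-2],0],[[0,0,-1.2],0],[[0,0,-0.5],0],[[0,0,0],0],[[0,0,0],0],[[0,0,0],0]]}}

```text
time: 21.08
tcp_pos: [0.4885, 0.1601, 0.1143]
tool_rot: [0.74, 0.672, -0.001, -0.0]
ft_force: [-0.6, 0.6, 0.3]
gripper_width: -0.0001
grasp_force: 0.0
```

```bash
python3 chk.py
python3 - <<'E'
from h import *
p,d,W=cloud('scene');z=W[...,2];m=(np.hypot(W[...,0]-.488,W[...,1]-.163)<.011)&(z<.1);print('start z',np.median(z[m]))
from bench import hand_in
print(hand_in())
E
```

```text
21.1333 [0.48851629 0.16004566 0.11435405] [ 0.52842141  0.19141517 -0.3595929 ]
[(0.088, 30), (0.091, 41), (0.094, 51), (0.097, 70), (0.1, 78), (0.103, 99), (0.106, 7), (0.109, 0), (0.112, 0)]
[(325, 517), (330, 507), (335, 505), (340, 492), (345, 489), (350, 480), (355, 471), (360, 468), (365, 468), (370, 471), (375, 475), (380, 491), (385, 498), (390, 512), (395, 520)]
start z 0.06970383606247327
the job is handed in; nothing more can be done
None
```

The stop check is done and handed in at about 21 s: the stop button latched, was twisted free and sprang back out, its head turned back, and the start button was pressed fully in and came back out; the verdict was not shown to me.

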